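Scrap a rejected circuit board with the board lifter

TASK

The circuit board with the finned heatsink is a reject: pick up the board lifter by its handle, slide its blade under the board between the board's feet, lift the board on the blade and tip it off into the black tote. Then stand the lifter back down on the bench, flat on its blade and clear of the tote. Do not touch the rejected board with the gripper or arm, and leave the other board, the bottle and the tape where they are.

Things in the scene. Friction and masses are not known exactly. Their poses are not given: they have to be found in the camera images.
- lifter: board lifter: flat steel blade 110 (its x) by 70 mm, 2.5 mm thick; black handle 24 mm wide (y), 18 thick, 110 long, leaning back (to -x) 10 degrees from vertical, rising 44 mm behind the blade's centre from a foot 14 x 50 mm, 6.5 mm high. 0.16 kg. Starts standing on the bench on its blade. Origin: centre of the blade's underside; x to the blade's free front edge, z up
- lifter_grip (a point): grip point on the lifter's handle axis, 75 mm up the handle (35 mm below its top end): 57 mm behind and 78 mm above the lifter's origin
- reject_board: rejected green circuit board 90 (its x) by 120 mm, 2.5 mm thick, finned aluminium heatsink 44 x 54 x 24 mm in its middle (top at 38.5 mm). Stands on four feet 8 mm across, 12 mm high, at x +-38, y +-53 mm: underside 12 mm above the bench, gap 98 mm wide for a blade entering along its x axis from either end. About 0.14 kg. Origin: its middle, at the feet's soles; z up
- tote: black open scrap tote, fixed to the bench: outside 260 mm (its x) by 240 mm (its y), 90 mm high, walls and floor 6 mm, rim standing out 6 mm around the top. Empty. It is on the left or the right, the rejected board on the other side. Origin: centre of its underside; z up
- good_board: bystander: smaller green circuit board, 80 mm (x) by 100 mm (y), no heatsink, on 8 mm feet, about 18 mm high; origin at the middle, at the soles of its feet
- flux_bottle: bystander: white plastic bottle with black cap, 48 mm across, 130 mm high, standing; origin at the centre of its underside
- tape_roll: bystander: roll of yellow tape lying flat, 90 mm outside, 52 mm hole, 24 mm high; origin at the centre of its underside
Things that resemble listed ones, but are neither listed nor needed, are in the scene too. Of the things shaped like the lifter, the steel one is meant.

How it is judged:
On the way:
1. the rejected board rides on the lifter's blade, level to within 30 degrees, more than 50 mm above the bench (contact force between lifter and reject_board above 0.4 N and height (world z) of reject_board above 0.05 m and angle between reject_board's own z axis and vertical below 0.52 rad and z of reject_board in the frame of lifter above -0.02 m and distance between reject_board and lifter below 0.08 m), for 0.3 s.
At the end, for the whole second after the job is handed in: The rejected board rests inside the tote (origin within the walls, under 75 mm above the tote's underside); the lifter stands released and at rest on the bench, flat on its blade (within 5 mm and 4.5 degrees), its origin over 160 mm from the tote's centre (x of reject_board in the frame of tote between -0.12 and 0.12 m and y of reject_board in the frame of tote between -0.11 and 0.11 m and z of reject_board in the frame of tote below 0.075 m and linear speed of each of reject_board, lifter below 0.03 m/s and height (world z) of lifter between -0.005 and 0.005 m and angle between lifter's own z axis and vertical below 0.08 rad and horizontal distance between lifter and tote above 0.16 m); the robot touches nothing.
It fails at once if the gripper or arm touches the rejected board (contact force between any of the fingers, the arm and reject_board above 0.5 N).
It fails at once if the other board, the bottle or the tape is moved more than 25 mm, or the bottle is knocked over (distance of any of good_board, flux_bottle, tape_roll from where it was at the start of the episode above 0.025 m or angle between flux_bottle's own z axis and vertical above 0.5 rad).
It also fails if it takes over 72 s, if anything falls off the work surface, if the arm or the gripper's body presses on something with over 40 N, if the wrist force passes 120 N, or if a joint passes its speed limit or range.

ROBOT

A 7-joint arm with a two-finger parallel gripper is mounted at the origin on the work surface. World frame = base frame: x ahead of the robot, y to its left, z up, the work surface at z = 0. Lengths are in m, angles in rad, forces in N, time in s.
With the tool pointing down it reaches from about 0.425 to 0.95 m from the base axis. Payload 4.7 kg.
Tool frame: the origin (TCP) lies midway between the tips of the shut fingers; the grasp point (between the pads) lies tcp_to_grasp behind it (tcp_to_grasp is the distance from the TCP to the grasp point, in m); z points along the fingers, y is the line along which they close (so a half turn about z gives the same grasp; the last joint's range is limited). The gripper opens to 85 mm and grips with 20 to 120 N. Pads are 22 mm wide; open, the fingers measure 114 mm over their backs; the gripper's body (76 mm by 85 mm) begins 54 mm behind the grasp point. The pads swing forward as they close: fully open they stand 13 mm farther back than shut.
Start: joints at [-1.165, 0.469, -0.049, 1.532, 0.024, 1.141, -0.082], TCP at [0.284, 0.612, 0.231] pointing down, gripper open.
Joint ranges: [-2.59, 2.59], [-0.33, 1.99], [-1.39, 1.29], [0.1, 2.45], [-1.04, 4.18], [0.21, 1.99], [-2.66, 2.66]. Speed limits (rad/s): [2.57, 2.57, 3.14, 3.14, 3.14, 3.14, 3.14].

INTERFACE

Orientations are given as a rotation vector (axis times angle).
In Python, from rig import * gives the robot as it stands. The module is installed in compiled form; this text tells all that it offers.
- The arm moves only by the tool send_rows, never from a script. Its argument "deltas" is one flat list of numbers, 5 for each row, row after row: the shift along the tool's x, y, z in m, then the turn about the tool's z in degrees, then the finger opening in m, from 0 to 0.0854. In form: [tx, ty, tz, turn, hand, tx, ty, tz, turn, hand, ...]. A call has 1 to 12 rows; each row shifts and turns the commanded pose from where the row before left it, along the tool's axes as they then stand; what a row does not reach is not made up. A row lasts 1/10 s, in which the tool goes at most 50 mm and 8.59 degrees, less where a joint would pass 70% of its speed; a pose out of reach is approached as far as the arm can. A call is refused whole if a number of a shift passes 0.05 or a number of a turn 8.59, either way. A call with a gripper value outside its range is refused whole. The fingers move at their own pace and stop on an object; "squeeze" is the grip in N (left out, the last holds). Time passes only in rows, so rows that do not move let the fingers close. It gives the time, the measured TCP pose, the force, the opening and the grip force at its end, in the units of the state.
- observe(): the state, without advancing time (a new reading comes with each control period).
- snapshot(name): name is "side" or "top"; returns (picture, depth): 400x640x3 uint8, red, green, blue; 400x640 float32, m along the optical axis (not along the pixel's ray), 0 where there is no reading.
- camera_model(name): a dict with "fovy" (degrees; the focal length in pixels is half the picture's height over the tangent of half this angle, whatever the lens; pixels are square), "cx", "cy" (the principal point, pixels), "rvec" (rotation vector, rad) and "tvec" (3), from world to camera coordinates, as OpenCV has them. Camera axes: x right, y down, z forward; pixel columns grow to the right and rows downward; lengths in m; the calibration is good to about 2 mm. A picture is of the moment at which its call begins. camera_model takes no time and is no camera call.
- hand_in(): hands the job in; it is judged then, once.
The state is a dict: "time_s": time; "qpos": joint angles; "joint_vel": joint speeds; "effort": joint torques, N m; "position": TCP position; "tool_rot": TCP orientation; "contact_force": force on the tool from outside, world axes, zero at the start; "wrist_torque": the same for the moment, N m; "width": finger opening in m; "grip_force": force on a finger pad.
Only numpy, scipy, OpenCV 4.12 (cv2) and the standard library are available. Lean on these libraries where they do the work, as an engineer would, in place of code of your own. Each camera call takes 0.05 s, during which the arm holds its last target. There are 200 camera calls.

## Working session

There is one attempt and no reset: what is moved stays moved. The work goes in short steps, Python scripts to look and compute and a tool call to move; the robot and the scene stay as the last step left them, time stands still between calls to the robot, and variables do not carry over. Pictures are saved under pics/ and viewed, at most 13 in all, crops included, and the job is handed in when it is done.

Besides the shell and the picture viewer there is one more tool, called after "Request:" in YAML: its name, and indented under it one key for each argument. send_rows: Moves the arm, as the interface text tells. Its arguments: {"type":"object","properties":{"deltas":{"type":"array","items":{"type":"number"}},"squeeze":{"type":"number"}},"required":["deltas"]}

```bash
mkdir -p pics
cat > h.py <<'E'
from rig import *
import numpy as np, cv2
from scipy.spatial.transform import Rotation as R
def cam(n):
    c=camera_model(n); f=200/np.tan(np.radians(c['fovy'])/2)
    return f,c['cx'],c['cy'],R.from_rotvec(np.ravel(c['rvec'])).as_matrix(),np.ravel(c['tvec'])
def unp(n,u,v,d=None,z=None):
    f,cx,cy,Rm,t=cam(n); r=np.array([(u-cx)/f,(v-cy)/f,1.])
    if d is not None: return Rm.T@(r*d-t)
    C=-Rm.T@t; w=Rm.T@r; return C+w*(z-C[2])/w[2]
def proj(n,p):
    f,cx,cy,Rm,t=cam(n); q=Rm@np.array(p)+t; return cx+f*q[0]/q[2],cy+f*q[1]/q[2]
def shot(n,k):
    p,d=snapshot(n); cv2.imwrite(f'pics/{k}.png',p[:,:,::-1]); np.save(f'pics/{k}.npy',d); return p,d
E
python3 - <<'E'
from h import *
for n in('side','top'): shot(n,n+'0'); print(camera_model(n))
s=observe();print(s)
try: print(tcp_to_grasp)
except Exception as e: print(e)
E
```

```text
{'fovy': 47.64894620621595, 'cx': 310.08698097395, 'cy': 194.0072003588505, 'rvec': array([ 2.19057692, -0.38996838,  0.19081759]), 'tvec': array([-0.49788584,  0.17080179,  0.88595124])}
{'fovy': 46.87363740052453, 'cx': 313.1884240101965, 'cy': 201.71338383067948, 'rvec': array([ 2.14388843, -2.16821297,  0.14360252]), 'tvec': array([-0.00932005,  0.55047596,  1.24318489])}
{'time_s': 0.1, 'qpos': array([-1.16490615,  0.46936251, -0.04855587,  1.53354233,  0.02410514,
        1.14103201, -0.08227835]), 'joint_vel': array([ 7.65588125e-04, -1.05238707e-03,  1.45568719e-03, -1.79344829e-03,
       -1.40473078e-06,  6.92621069e-04,  1.77751717e-03]), 'effort': array([ 1.40799111e-03, -5.11519253e+01, -4.66903858e-02, -2.38392216e+01,
        1.07594125e-02,  4.35413589e-03,  1.11593090e-05]), 'position': array([0.28411559, 0.61172258, 0.2303787 ]), 'tool_rot': array([-6.77509195e-01, -3.06736247e+00,  2.72258177e-03]), 'contact_force': array([-0.26758371, -0.64274907,  1.2694644 ]), 'wrist_torque': array([ 0.02027607, -0.02298   ,  0.00799792]), 'grip_force': 0.0, 'width': 0.08556438537441621}
0.0187
```

View pics/top0.png

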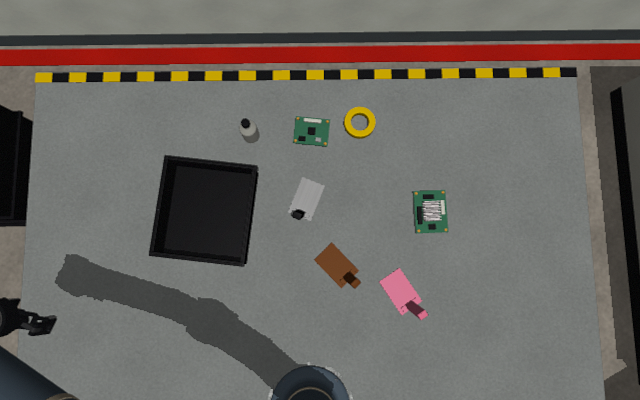

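View pics/side0.png

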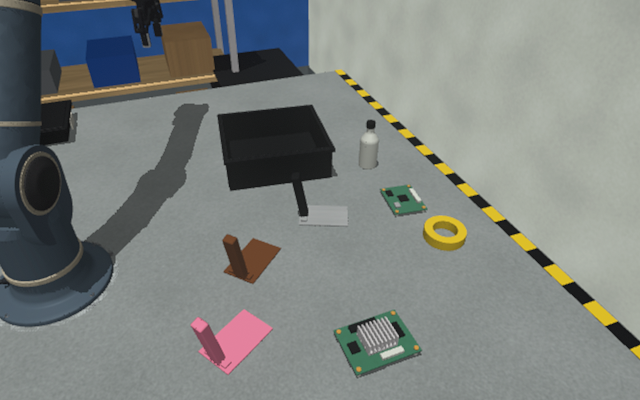

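Candidates for the lifter in the top picture are the steel/grey one at (306,200), a brown one at (337,265) and a pink one at (403,292), so I choose the steel one. The reject board with the finned heatsink is at (430,212), the good board at (311,130) and the tote at (205,210). I'll check the choice in a close crop and measure.

Run:
```python
from h import *
p=cv2.imread('pics/top0.png'); d=np.load('pics/top0.npy')
a=cv2.resize(p[165:235,270:340],None,fx=5.7,fy=5.7,interpolation=cv2.INTER_CUBIC)
b=cv2.resize(p[177:247,395:465],None,fx=5.7,fy=5.7,interpolation=cv2.INTER_CUBIC)
cv2.imwrite('pics/crop1.png',np.hstack([a,b]))
f,cx,cy,Rm,t=cam('top')
v,u=np.mgrid[:400,:640]
P=(np.stack([(u-cx)/f*d,(v-cy)/f*d,d],-1)-t)@Rm
np.save('pics/P.npy',P)
hsv=cv2.cvtColor(p,cv2.COLOR_BGR2HSV)
def rect(m,n):
    q=P[m][:,:2].astype(np.float32); r=cv2.minAreaRect(q*1000); print(n,m.sum(),r,'z',np.percentile(P[m][:,2],[5,50,95]).round(4)); return r
def reg(x0,x1,y0,y1):
    m=np.zeros((400,640),bool); m[y0:y1,x0:x1]=1; return m
board=reg(400,460,180,245)&(P[...,2]>0.009)
rect(board,'board'); 
rect(reg(400,460,180,245)&(P[...,2]>0.028),'sink')
bl=reg(275,335,170,230)&(hsv[...,1]<20)&(hsv[...,2]>165)
rect(bl,'blade')
h=reg(280,330,180,230)&(P[...,2]>0.02); rect(h,'handle')
h=reg(280,330,180,230)&(P[...,2]>0.095); rect(h,'handletop');print(P[h].mean(0))
rect(reg(140,265,145,275)&(P[...,2]>0.08),'tote')
rect(reg(235,265,110,145)&(P[...,2]>0.03),'bottle')
rect(reg(285,335,110,150)&(P[...,2]>0.008),'good');rect(reg(340,380,100,145)&(P[...,2]>0.012),'tape')
rect(reg(310,365,240,292)&(P[...,2]>0.02),'brownh');rect(reg(375,440,262,325)&(P[...,2]>0.02),'pinkh')
print(np.median(P[300:330,480:560,2]))
s=observe();print(R.from_rotvec(s['tool_rot']).as_matrix().round(3))
```

```text
board 1371 ((491.86163330078125, -198.68328857421875), (130.27581787109375, 413.2414245605469), 11.993574142456055) z [0.0112 0.0168 0.0395]
sink 193 ((472.9353942871094, -185.3161163330078), (61.65935516357422, 387.0040283203125), 17.544477462768555) z [0.0303 0.0381 1.3039]Traceback (most recent call last):
  File "<stdin>", line 19, in <module>
  File "<stdin>", line 12, in rect
    return _quantile_unchecked(
        a, q, axis, out, overwrite_input, method, keepdims, weights)
    return _ureduce(a,
                    func=_quantile_ureduce_func,
    ...<5 lines>...
                    overwrite_input=overwrite_input,
                    method=method)
    r = func(a, **kwargs)
    result = _quantile(arr,
                       quantiles=q,
    ...<2 lines>...
                       out=out,
                       weights=wgt)
    slices_having_nans = np.isnan(arr[-1, ...])
                                  ~~~^^^^^^^^^
IndexError: index -1 is out of bounds for axis 0 with size 0
```

View pics/crop1.png

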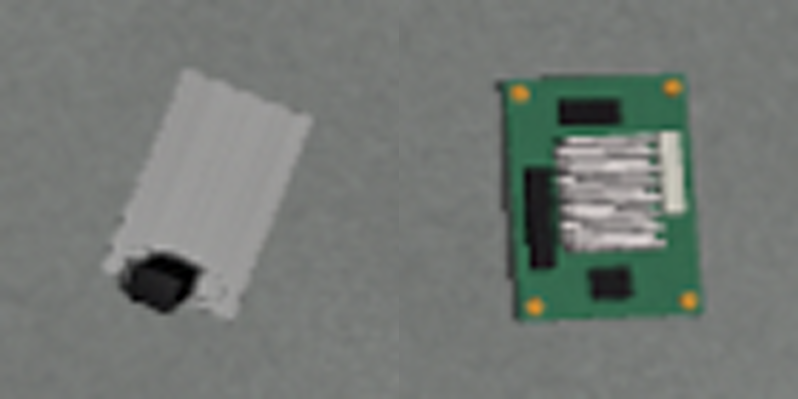

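The crop confirms the grey steel blade with the black handle at its lower end. Its corners in the crop are (187,70), (312,120), (237,320) and (105,268). The board corners are (505,80), (683,75), (703,313) and (518,320).

Run:
```python
from h import *
P=np.load('pics/P.npy')
def corners(c,x0,y0,off,z,n):
    q=np.array([unp('top',(u-off)/5.7+x0-.4,(v)/5.7+y0-.4,z=z)[:2] for u,v in c])*1000
    e=[np.linalg.norm(q[i]-q[(i+1)%4]).round(1) for i in range(4)]
    l=(q[0]+q[1]-q[2]-q[3]); print(n,q.mean(0).round(1),e,'dir img-up',np.degrees(np.arctan2(l[1],l[0])).round(2)
     ,'dir right',np.degrees(np.arctan2(*((q[1]+q[2]-q[0]-q[3])[::-1]))).round(2))
corners([(187,70),(312,120),(237,320),(105,268)],270,165,0,.0025,'blade')
corners([(505,80),(683,75),(703,313),(518,320)],395,177,399,.0145,'board')
def rect(x0,x1,y0,y1,lo,hi,n):
    Q=P[y0:y1,x0:x1].reshape(-1,3); Q=Q[(Q[:,2]>lo)&(Q[:,2]<hi)]
    r=cv2.minAreaRect((Q[:,:2]*1000).astype(np.float32)); print(n,len(Q),np.round(r[0],1),np.round(r[1],1),round(r[2],1),'mean',(Q.mean(0)*1000).round(1))
rect(400,460,180,245,.009,.06,'board');rect(400,460,180,245,.03,.06,'sink')
rect(280,330,180,230,.02,.15,'handle');rect(280,330,180,230,.1,.15,'htop')
rect(140,265,145,275,.08,.1,'tote');rect(235,265,110,145,.03,.15,'bottle')
rect(285,335,110,150,.008,.03,'good');rect(340,380,100,145,.012,.03,'tape')
rect(310,365,240,292,.02,.15,'brownh');rect(375,440,262,325,.02,.15,'pinkh')
print(np.median(P[300:330,480:560,2]))
s=observe();print(R.from_rotvec(s['tool_rot']).as_matrix().round(3))
```

```text
blade [563.7   3.2] [np.float64(67.7), np.float64(107.4), np.float64(70.6), np.float64(108.0)] dir img-up -21.91 dir right -112.45
board [ 523.  -344.6] [np.float64(88.5), np.float64(118.3), np.float64(91.0), np.float64(119.1)] dir img-up 1.4 dir right -88.74
board 1349 [ 523.9 -346. ] [120.4  91.3] 1.0 mean [ 522.6 -344.5   19.1]
sink 163 [ 522.8 -345.3] [53.  44.8] 1.1 mean [ 522.7 -344.7   37.4]
handle 98 [514.1  24.4] [23.9 33.5] 67.3 mean [510.5  24.4  95.7]
htop 66 [507.2  27.3] [23.9 18.5] 67.3 mean [506.7  27.3 111.3]
tote 1858 [526.6 276.3] [253.6 272.4] 82.9 mean [525.6 278.4  89.1]
bottle 328 [747.7 159.7] [40.4 46.7] 21.8 mean [742.9 157.3  88.5]
good 811 [760.4 -12.8] [99.9 81.5] 84.0 mean [759.4 -12.2  12.3]
tape 539 [ 783.2 -151.2] [88.9 88. ] 61.7 mean [ 781.8 -151.3   23.3]
brownh 149 [ 336.8 -115.5] [33.5 23.9] 41.1 mean [ 337.4 -114.4   86.9]
pinkh 201 [ 257.4 -283.6] [33.4 23.7] 34.7 mean [ 258.  -281.7   81.4]
2.9193809870100842e-05
[[-0.907  0.421 -0.001]
 [ 0.421  0.907 -0.002]
 [-0.    -0.002 -1.   ]]
```

Request:
send_rows:
  deltas: [0, 0, 0, -2.6, 0.085, -0.03, -0.032, 0, 0, 0.085, -0.03, -0.032, 0, 0, 0.085, -0.03, -0.032, 0, 0, 0.085, -0.03, -0.032, 0, 0, 0.085, -0.03, -0.032, 0, 0, 0.085, -0.03, -0.032, 0, 0, 0.085, -0.03, -0.032, 0, 0, 0.085, -0.03, -0.032, 0, 0, 0.085, -0.03, -0.032, 0, 0, 0.085, -0.03, -0.032, 0, 0, 0.085, -0.03, -0.032, 0, 0, 0.085]
  squeeze: 110

```text
time_s: 1.3
position: [0.456, 0.1594, 0.2312]
tool_rot: [-0.608, -3.082, -0.0]
contact_force: [-0.1, 0.1, -0.2]
width: 0.085
grip_force: 0.0
```

```bash
cat >> h.py <<'E'
def go(x,y,z,yaw=None):
    "tool-axis shift (mm) to reach world target (m), after turning to yaw (deg)"
    s=observe(); M=R.from_rotvec(s['tool_rot']).as_matrix(); y0=np.degrees(np.arctan2(M[1,0],M[0,0]))
    yaw=y0 if yaw is None else yaw; c,n=np.cos(np.radians(yaw)),np.sin(np.radians(yaw))
    d=np.array([x,y,z])-s['position']
    print('t',round(s['time_s'],2),'pos',s['position'].round(4),'yaw',y0.round(2),'tilt',np.degrees(np.arccos(-M[2,2])).round(2),'turn',round((y0-yaw+180)%360-180,2),
      'tool mm',(1000*np.array([c*d[0]+n*d[1],n*d[0]-c*d[1],-d[2]])).round(1),'F',s['contact_force'].round(1),'w',round(s['width'],4),s['grip_force'],'q',s['qpos'].round(2))
E
python3 -c "
from h import *
go(.511,.0248,.0593,157.7)"
```

```text
t 1.3 pos [0.456  0.1594 0.2312] yaw 157.7 tilt 0.02 turn -0.0 tool mm [-101.9 -103.7  171.9] F [-0.1  0.1 -0.2] w 0.085 0.0 q [-0.56  0.15  0.15  1.98 -0.03  1.01  0.79]
```

Request:
send_rows:
  deltas: [-0.025, -0.026, 0, 0, 0.085, -0.025, -0.026, 0, 0, 0.085, -0.025, -0.026, 0, 0, 0.085, -0.027, -0.026, 0, 0, 0.085, 0, 0, 0.04, 0, 0.085, 0, 0, 0.04, 0, 0.085, 0, 0, 0.01, 0, 0.085, 0, 0, 0, 0, 0.085]

```text
time_s: 2.1
position: [0.5096, 0.0264, 0.14]
tool_rot: [-0.607, -3.079, 0.002]
contact_force: [-0.0, 0.4, -0.6]
width: 0.0851
grip_force: 0.0
```

```bash
python3 -c "
from h import *
go(.511,.0248,.0593,157.7)
p,d=shot('side','s1')
a=cv2.resize(p[130:250,230:380,::-1],None,fx=5,fy=5,interpolation=cv2.INTER_CUBIC);cv2.imwrite('pics/s1c.png',a)"
```

```text
t 2.1 pos [0.5096 0.0264 0.14  ] yaw 157.7 tilt 0.23 turn 0.0 tool mm [-1.9 -0.9 80.7] F [-0.   0.4 -0.6] w 0.0851 0.0 q [-0.33  0.31  0.24  2.03 -0.1   0.82  1.15]
```

View pics/s1c.png

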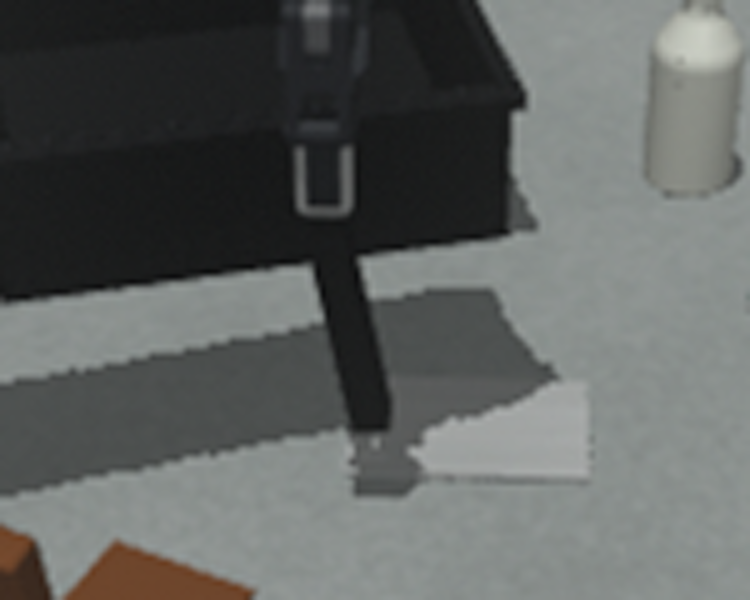

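The gripper, with its fingertip at crop (325,210), stands straight over the handle top at about (335,255). I'll descend and close.

Request:
send_rows:
  deltas: [-0.001, 0, 0.02, 0, 0.085, 0, 0, 0.02, 0, 0.085, 0, 0, 0.02, 0, 0.085, 0, 0, 0.02, 0, 0.085, 0, 0, 0, 0, 0.085, 0, 0, 0, 0, 0.03, 0, 0, 0, 0, 0.015, 0, 0, 0, 0, 0.0, 0, 0, 0, 0, 0.0, 0, 0, 0, 0, 0.0, 0, 0, 0, 0, 0.0, 0, 0, 0, 0, 0.0]
  squeeze: 110

```text
time_s: 3.35
position: [0.5124, 0.0263, 0.0623]
tool_rot: [0.607, 3.081, 0.002]
contact_force: [-1.3, 1.2, 7.6]
width: 0.0228
grip_force: 107.5
```

```bash
python3 -c "
from h import *
go(.511,.0248,.0593,157.7)"
```

```text
t 3.35 pos [0.5124 0.0263 0.0623] yaw 157.7 tilt 0.09 turn -0.0 tool mm [ 0.8 -2.   3. ] F [-1.3  1.2  7.6] w 0.0228 107.52688407897949 q [-0.3   0.43  0.21  2.08 -0.15  0.64  1.19]
```

Request:
send_rows:
  deltas: [0, 0, -0.01, 0, 0, 0, 0, -0.02, 0, 0, 0, 0, -0.02, 0, 0, 0, 0, 0, 6.5, 0, 0, 0, 0, 6, 0, 0, 0, 0, 6, 0, 0, 0, 0, 6, 0, 0, 0, 0, 6, 0, 0, 0, 0, 6, 0, 0, 0, 0, 6, 0, 0, 0, 0, 6, 0, 0, 0, 0, 6, 0]

```text
time_s: 4.55
position: [0.5114, 0.026, 0.1116]
tool_rot: [-1.957, -2.457, -0.0]
contact_force: [-0.2, -0.5, -2.0]
width: 0.0228
grip_force: 107.8
```

Request:
send_rows:
  deltas: [0, 0, 0, 6, 0, 0, 0, 0, 6, 0, 0, 0, 0, 0, 0]

```text
time_s: 4.85
position: [0.5115, 0.0261, 0.1115]
tool_rot: [-2.198, -2.244, 0.0]
contact_force: [-0.0, -0.5, -1.2]
width: 0.0231
grip_force: 107.8
```

```bash
python3 -c "
from h import *
go(.5188,-.1585,.115,91.2)"
```

```text
t 4.85 pos [0.5115 0.0261 0.1115] yaw 91.2 tilt 0.02 turn 0.0 tool mm [-184.7    3.4   -3.5] F [-0.  -0.5 -1.2] w 0.0231 107.78321743011475 q [-0.55  0.38  0.52  2.06 -0.27  0.76  0.16]
```

Request:
send_rows:
  deltas: [-0.02, 0.0035, 0, 0, 0, -0.03, 0, 0, 0, 0, -0.03, 0, 0, 0, 0, -0.03, 0, 0, 0, 0, -0.03, 0, 0, 0, 0, -0.025, 0, 0, 0, 0, -0.02, 0, 0, 0, 0, 0, 0, 0.02, 0, 0, 0, 0, 0.01, 0, 0, 0, 0, 0, 0, 0]

```text
time_s: 5.85
position: [0.5177, -0.1579, 0.0799]
tool_rot: [-2.194, -2.244, 0.003]
contact_force: [0.7, 0.7, -2.2]
width: 0.0226
grip_force: 107.9
```

```bash
python3 -c "
from h import *
go(.5188,-.1585,.0623,91.2)
p,d=shot('top','t2');q,_=shot('side','s2')
a=cv2.resize(p[170:250,330:470,::-1],(800,457),interpolation=cv2.INTER_CUBIC)
cv2.imwrite('pics/t2c.png',a)
b=cv2.resize(q[180:390,190:440,::-1],(700,588),interpolation=cv2.INTER_CUBIC);cv2.imwrite('pics/s2c.png',b)
f,cx,cy,Rm,t=cam('top')
v,u=np.mgrid[:400,:640]
P=(np.stack([(u-cx)/f*d,(v-cy)/f*d,d],-1)-t)@Rm
Q=P[195:230,350:409].reshape(-1,3);Q=Q[(Q[:,2]>.01)&(Q[:,2]<.05)&(Q[:,1]<-.17)]
A=np.c_[Q[:,:2],np.ones(len(Q))];k=np.linalg.lstsq(A,Q[:,2],rcond=None)[0];print(len(Q),k,Q.min(0),Q.max(0),cv2.minAreaRect((Q[:,:2]*1000).astype(np.float32)))
"
```

```text
t 5.85 pos [ 0.5177 -0.1579  0.0799] yaw 91.29 tilt 0.23 turn 0.09 tool mm [-0.6  1.  17.6] F [ 0.7  0.7 -2.2] w 0.0226 107.9047679901123 q [-0.17  0.48  0.51  2.01 -0.34  0.74  0.57]
70 [0.03700144 0.04277221 0.01234661] [ 0.48417371 -0.26966995  0.01392162] [ 0.5178435  -0.24303728  0.0249259 ] ((496.6328430175781, -262.7679443359375), (19.91251564025879, 42.706214904785156), 55.17240905761719)
```

View pics/t2c.png

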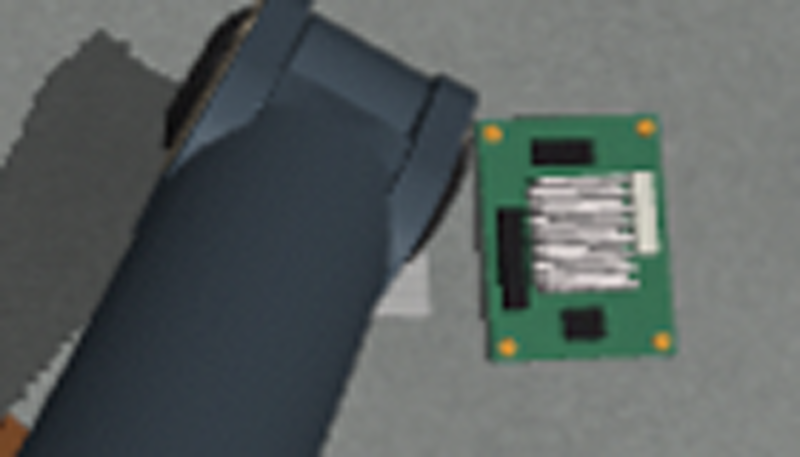

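View pics/s2c.png

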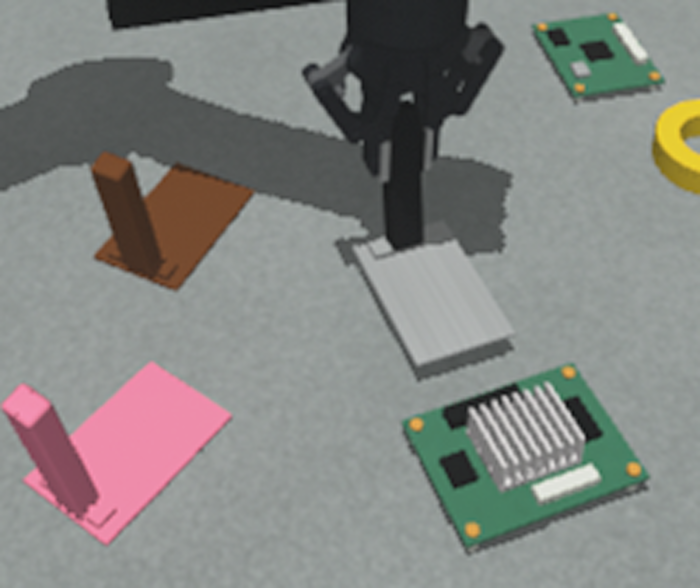

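The lifter is held with its blade pointing at the board. The side crop shows blade corners at (416,365), (514,333), (356,252) and (460,240), and the board beyond at (403,428)-(648,485). I'll check blade level and lateral alignment numerically.

```bash
cat >> h.py <<'E'
def cloud(d,n='side'):
    f,cx,cy,Rm,t=cam(n); v,u=np.mgrid[:400,:640]
    return (np.stack([(u-cx)/f*d,(v-cy)/f*d,d],-1)-t)@Rm
E
python3 -c "
from h import *
d=np.load('pics/s2.npy');P=cloud(d)
poly=np.array([(370,262),(452,250),(503,330),(418,355)])/2.8+[190,180]
m=np.zeros((400,640),np.uint8);cv2.fillPoly(m,[poly.astype(np.int32)],1)
Q=P[m>0];Q=Q[(Q[:,2]>.005)&(Q[:,2]<.05)];A=np.c_[Q[:,:2]-[.52,-.215],np.ones(len(Q))];k=np.linalg.lstsq(A,Q[:,2],rcond=None)[0];r=Q[:,2]-A@k;print('plane',len(Q),k,r.std())
z=lambda x,y:k@[x-.52,y+.215,1]
c=[unp('side',u/2.8+190-.3,v/2.8+180-.3,z=.020) for u,v in [(416,365),(514,333),(460,240),(356,252)]]
print(np.array(c).round(4)); 
b=[unp('side',u/2.8+190-.3,v/2.8+180-.3,z=.0145) for u,v in [(403,428),(572,364),(648,485),(470,547)]]
print(np.array(b).round(4),np.mean(b,0))
"
```

```text
plane 1069 [-0.00247188 -0.00144774  0.02030782] 0.001100302194137171
[[ 0.4848 -0.2698  0.02  ]
 [ 0.5546 -0.268   0.02  ]
 [ 0.5562 -0.1802  0.02  ]
 [ 0.4836 -0.1656  0.02  ]]
[[ 0.4606 -0.3069  0.0145]
 [ 0.5806 -0.2996  0.0145]
 [ 0.5799 -0.3927  0.0145]
 [ 0.4657 -0.3926  0.0145]] [ 0.52172302 -0.3479326   0.0145    ]
```

Request:
send_rows:
  deltas: [0, 0, 0.01, 0, 0, 0, 0, 0.004, 0, 0, 0, 0, 0, 0, 0, -0.015, 0, 0, 0, 0, -0.015, 0, 0, 0, 0, -0.015, 0, 0, 0, 0, -0.015, 0, 0, 0, 0, -0.015, 0, 0, 0, 0, -0.015, 0, 0, 0, 0, -0.01, 0, 0, 0, 0, 0, 0, 0, 0, 0]

```text
time_s: 7.05
position: [0.5208, -0.2612, 0.0674]
tool_rot: [2.201, 2.241, -0.001]
contact_force: [0.6, -0.3, -1.9]
width: 0.0225
grip_force: 107.9
```

```bash
python3 -c "
from h import *
go(.521,-.2745,.0653,91.2)"
```

```text
t 7.05 pos [ 0.5208 -0.2612  0.0674] yaw 91.03 tilt 0.07 turn -0.17 tool mm [-13.3  -0.1   2.1] F [ 0.6 -0.3 -1.9] w 0.0225 107.92046070098877 q [ 0.03  0.55  0.49  1.93 -0.37  0.75  0.75]
```

Request:
send_rows:
  deltas: [-0.007, 0, 0, 0, 0, -0.006, 0, 0, 0, 0, 0, 0, 0, 0, 0]

```text
time_s: 7.35
position: [0.5214, -0.2726, 0.0674]
tool_rot: [2.199, 2.243, -0.0]
contact_force: [-0.7, -0.3, -1.7]
width: 0.0229
grip_force: 107.9
```

```bash
python3 -c "
from h import *
go(.521,-.2745,.0653,91.2)
q,d=shot('side','s3')
b=cv2.resize(q[200:390,260:440,::-1],(568,600),interpolation=cv2.INTER_CUBIC);cv2.imwrite('pics/s3c.png',b)
P=cloud(d);Q=P[290:390,320:430].reshape(-1,3)
S=Q[(Q[:,2]>.034)&(Q[:,2]<.045)&(Q[:,1]<-.3)];print(len(S),S.mean(0),S.max(0),S.min(0))
"
```

```text
t 7.35 pos [ 0.5214 -0.2726  0.0674] yaw 91.16 tilt 0.03 turn -0.04 tool mm [-1.9 -0.5  2.1] F [-0.7 -0.3 -1.7] w 0.0229 107.92219519615173 q [ 0.05  0.56  0.49  1.91 -0.37  0.76  0.77]
488 [ 0.52245873 -0.34692048  0.03727653] [ 0.550673   -0.32184949  0.0413954 ] [ 0.49520377 -0.36871376  0.03400798]
```

View pics/s3c.png

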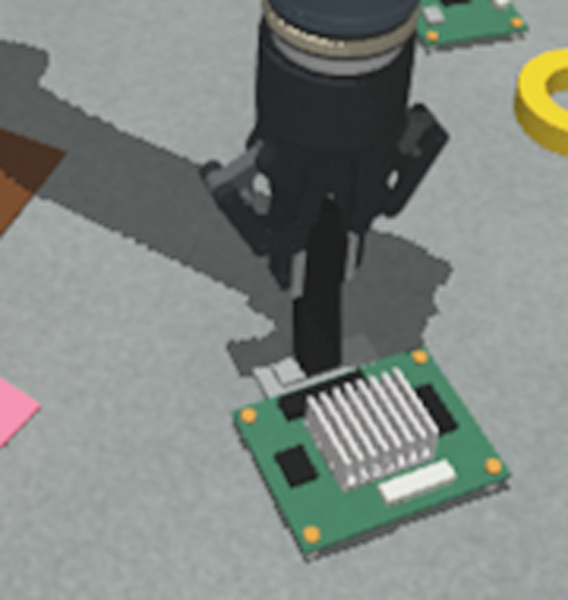

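The blade is under the board: its rear strip shows at (280,375) and the handle foot is just behind the board edge. The board hasn't moved. I'll lift.

Request:
send_rows:
  deltas: [-0.003, 0, 0, 0, 0, 0, 0, -0.003, 0, 0, 0, 0, -0.004, 0, 0, 0, 0, -0.006, 0, 0, 0, 0, -0.01, 0, 0, 0, 0, -0.012, 0, 0, 0, 0, -0.015, 0, 0, 0, 0, -0.015, 0, 0, 0, 0, -0.015, 0, 0, 0, 0, -0.015, 0, 0, 0, 0, -0.015, 0, 0, 0, 0, -0.012, 0, 0]

```text
time_s: 8.6
position: [0.5217, -0.2751, 0.1909]
tool_rot: [2.198, 2.244, 0.001]
contact_force: [-0.2, -1.4, -1.8]
width: 0.0229
grip_force: 107.9
```

Request:
send_rows:
  deltas: [0, 0, -0.01, 0, 0, 0, 0, -0.006, 0, 0, 0, 0, -0.003, 0, 0, 0, 0, 0, 0, 0, 0, 0, 0, 0, 0, 0, 0, 0, 0, 0]

```text
time_s: 9.2
position: [0.5212, -0.2747, 0.2076]
tool_rot: [-2.197, -2.244, 0.001]
contact_force: [0.6, 0.3, -2.3]
width: 0.0228
grip_force: 107.9
```

```bash
python3 -c "
from h import *
go(.521,-.2755,.2,91.2)
q,d=shot('side','s4')
b=cv2.resize(q[100:390,200:460,::-1],(538,600),interpolation=cv2.INTER_CUBIC);cv2.imwrite('pics/s4c.png',b)
P=cloud(d);Q=P[200:390,300:460].reshape(-1,3)
Q=Q[(Q[:,1]<-.29)&(Q[:,2]>.1)];print(len(Q),Q.min(0),Q.max(0));S=Q[Q[:,2]>.162];print(S.mean(0),S.min(0),S.max(0))
"
```

```text
t 9.2 pos [ 0.5212 -0.2747  0.2076] yaw 91.19 tilt 0.07 turn -0.01 tool mm [-0.8 -0.2  7.6] F [ 0.6  0.3 -2.3] w 0.0228 107.88054943084717 q [-0.03  0.39  0.58  1.8  -0.24  1.03  0.67]
4410 [ 0.26132085 -0.73856538  0.13428036] [ 0.58406211 -0.29001143  0.66948171]
[ 0.5004969  -0.36888184  0.21329317] [ 0.26132085 -0.73856538  0.1620598 ] [ 0.55147401 -0.29003713  0.66948171]
```

View pics/s4c.png

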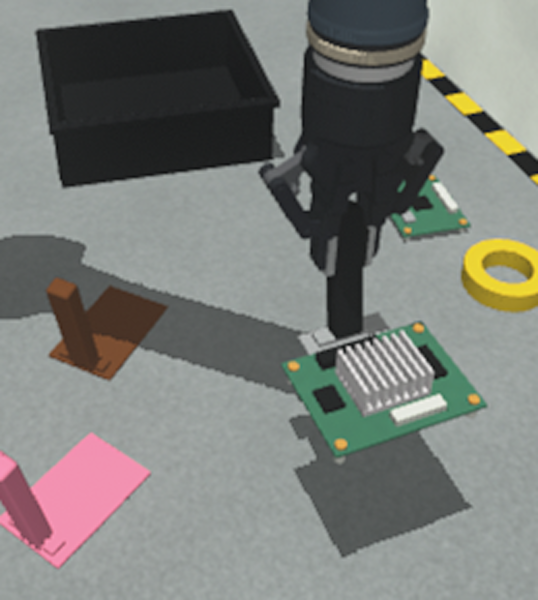

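The board rides level on the blade. Next I'll carry it over to the tote, ramping the speed gently.

Request:
send_rows:
  deltas: [0.005, 0, 0, 0, 0, 0.01, 0, 0, 0, 0, 0.016, 0, 0, 0, 0, 0.022, 0, 0, 0, 0, 0.026, 0, 0, 0, 0, 0.03, 0, 0, 0, 0, 0.03, 0, 0, 0, 0, 0.03, 0, 0, 0, 0, 0.03, 0, 0, 0, 0, 0.03, 0, 0, 0, 0, 0.03, 0, 0, 0, 0, 0.03, 0, 0, 0, 0]

```text
time_s: 10.45
position: [0.5151, 0.0162, 0.2084]
tool_rot: [-2.197, -2.245, -0.001]
contact_force: [0.2, -0.1, -1.7]
width: 0.0226
grip_force: 107.8
```

Request:
send_rows:
  deltas: [0.03, 0, 0, 0, 0, 0.03, 0, 0, 0, 0, 0.03, 0, 0, 0, 0, 0.03, 0, 0, 0, 0, 0.03, 0, 0, 0, 0, 0.026, 0, 0, 0, 0, 0.022, 0, 0, 0, 0, 0.016, 0, 0, 0, 0, 0.01, 0, 0, 0, 0, 0.005, 0, 0, 0, 0, 0, 0, 0, 0, 0]

```text
time_s: 11.55
position: [0.5107, 0.243, 0.2082]
tool_rot: [2.198, 2.244, -0.0]
contact_force: [0.1, 0.4, -2.7]
width: 0.0228
grip_force: 107.8
```

```bash
python3 -c "
from h import *
go(.5246,.2765,.2,91.2)
go(.5246,.2765,.2,172.9)
"
```

```text
t 11.55 pos [0.5107 0.243  0.2082] yaw 91.19 tilt 0.01 turn -0.01 tool mm [33.2 14.6  8.2] F [ 0.1  0.4 -2.7] w 0.0228 107.84752607345581 q [-0.82  0.32  0.38  1.84 -0.14  1.   -0.36]
t 11.55 pos [0.5107 0.243  0.2082] yaw 91.19 tilt 0.01 turn -81.71 tool mm [-9.6 34.9  8.2] F [ 0.1  0.4 -2.7] w 0.0228 107.84752607345581 q [-0.82  0.32  0.38  1.84 -0.14  1.   -0.36]
```

Request:
send_rows:
  deltas: [0.008, 0.003, 0, -1.7, 0, 0.008, 0.003, 0, -4, 0, 0.008, 0.003, 0, -6, 0, 0.008, 0.003, 0, -6, 0, 0, 0, 0, -6, 0, 0, 0, 0, -6, 0, 0, 0, 0, -6, 0, 0, 0, 0, -6, 0, 0, 0, 0, -6, 0, 0, 0, 0, -6, 0, 0, 0, 0, -6, 0, 0, 0, 0, -6, 0]

```text
time_s: 12.75
position: [0.5198, 0.2751, 0.2082]
tool_rot: [-0.624, -3.079, 0.001]
contact_force: [-0.5, 0.1, -3.4]
width: 0.0228
grip_force: 107.9
```

Request:
send_rows:
  deltas: [0, 0, 0, -6, 0, 0, 0, 0, -4, 0, 0, 0, 0, -4, 0, 0, 0, 0, -2, 0, 0, 0, 0, 0, 0]

```text
time_s: 13.25
position: [0.5198, 0.2751, 0.2082]
tool_rot: [-0.196, -3.135, 0.001]
contact_force: [-0.1, 0.4, -2.7]
width: 0.0228
grip_force: 107.9
```

```bash
python3 -c "
from h import *
go(.5246,.2765,.2,172.9)
q,d=shot('side','s5');p,e=shot('top','t5')
a=cv2.resize(q[40:260,180:400,::-1],(400,400),interpolation=cv2.INTER_CUBIC);b=cv2.resize(p[110:290,110:290,::-1],(400,400),interpolation=cv2.INTER_CUBIC)
cv2.imwrite('pics/c5.png',np.hstack([a,b]))
"
```

```text
t 13.25 pos [0.5198 0.2751 0.2082] yaw 172.84 tilt 0.02 turn -0.06 tool mm [-4.6  2.   8.2] F [-0.1  0.4 -2.7] w 0.0228 107.93275594711304 q [-0.63  0.35  0.09  1.78 -0.03  1.02  0.92]
```

View pics/c5.png

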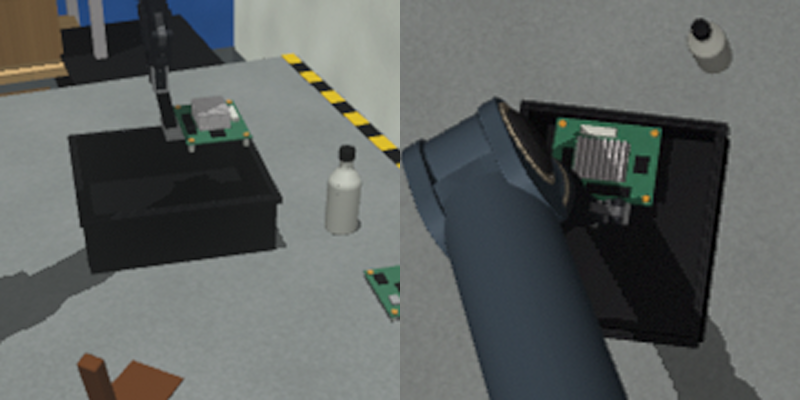

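The board is still on the blade over the tote: top crop (605,160), tote rim (525,105)-(725,130). I'll check the fit in the tote frame by depth.

```bash
python3 -c "
from h import *
P=cloud(np.load('pics/t5.npy'),'top');p=cv2.imread('pics/t5.png')
h=cv2.cvtColor(p,cv2.COLOR_BGR2HSV)
m=(h[...,0]>55)&(h[...,0]<95)&(h[...,1]>90);m[:150]&=True;g=np.zeros_like(m);g[155:210,170:240]=1;m&=g
Q=P[m];Q=Q[(Q[:,2]>.12)&(Q[:,2]<.2)];T=Q[:,:2]-[.5266,.2763];a=np.radians(-7.1);c,s=np.cos(a),np.sin(a)
X=T@np.array([[c,-s],[s,c]]);print(len(Q),X.min(0),X.max(0),np.median(Q[:,2]),cv2.minAreaRect((X*1000).astype(np.float32)))
"
```

```text
661 [ 0.01841202 -0.06237821] [0.10845503 0.05983048] 0.15093161956396614 ((63.28230285644531, -1.2858467102050781), (90.1077880859375, 121.96885681152344), 0.2500312030315399)
```

Request:
send_rows:
  deltas: [-0.003, 0, 0.004, 0, 0, -0.003, 0, 0.01, 0, 0, 0, 0, 0.015, 0, 0, 0, 0, 0.015, 0, 0, 0, 0, 0.015, 0, 0, 0, 0, 0.015, 0, 0, 0, 0, 0.015, 0, 0, 0, 0, 0.015, 0, 0, 0, 0, 0.01, 0, 0, 0, 0, 0.006, 0, 0, 0, 0, 0.004, 0, 0, 0, 0, 0, 0, 0]

```text
time_s: 14.55
position: [0.5253, 0.2752, 0.084]
tool_rot: [-0.195, -3.135, 0.0]
contact_force: [1.0, 0.5, -2.6]
width: 0.0229
grip_force: 107.9
```

```bash
python3 -c "
from h import *
go(.5246,.2765,.072,172.9)"
```

```text
t 14.55 pos [0.5253 0.2752 0.084 ] yaw 172.89 tilt 0.02 turn -0.01 tool mm [ 0.8  1.2 12. ] F [ 1.   0.5 -2.6] w 0.0229 107.92721271514893 q [-0.61  0.5   0.07  1.87 -0.05  0.77  0.94]
```

Request:
send_rows:
  deltas: [0, 0, 0.004, 0, 0, 0, 0, 0.004, 0, 0, 0, 0, 0.004, 0, 0, 0, 0, 0, 0, 0]

```text
time_s: 14.95
position: [0.5251, 0.2752, 0.0719]
tool_rot: [-0.195, -3.135, 0.0]
contact_force: [-0.1, -0.8, -1.5]
width: 0.023
grip_force: 107.9
```

Request:
send_rows:
  deltas: [0.004, 0, 0, 0, 0, 0.008, 0, 0, 0, 0, 0.01, 0, 0, 0, 0, 0.01, 0, 0, 0, 0, 0.01, 0, 0, 0, 0, 0.01, 0, 0, 0, 0, 0.01, 0, 0, 0, 0, 0.01, 0, 0, 0, 0, 0.01, 0, 0, 0, 0, 0.008, 0, 0, 0, 0, 0.004, 0, 0, 0, 0, 0, 0, 0, 0, 0]

```text
time_s: 16.15
position: [0.4315, 0.2871, 0.0723]
tool_rot: [-0.194, -3.135, -0.0]
contact_force: [0.1, 0.6, -1.9]
width: 0.0231
grip_force: 107.9
```

```bash
python3 -c "
from h import *
go(.5246,.2765,.072,172.9)
p,e=shot('top','t6');q,d=shot('side','s6')
a=cv2.resize(q[40:260,180:400,::-1],(400,400),interpolation=cv2.INTER_CUBIC);b=cv2.resize(p[130:290,120:280,::-1],(400,400),interpolation=cv2.INTER_CUBIC)
cv2.imwrite('pics/c6.png',np.hstack([a,b]))
P=cloud(e,'top');h=cv2.cvtColor(p,cv2.COLOR_RGB2HSV)
m=(h[...,0]>55)&(h[...,0]<95)&(h[...,1]>90);g=np.zeros_like(m);g[150:260,150:260]=1;m&=g
Q=P[m];T=Q[:,:2]-[.5266,.2763];a=np.radians(-7.1);c,s=np.cos(a),np.sin(a)
X=T@np.array([[c,-s],[s,c]]);print(len(Q),X.min(0),X.max(0),np.percentile(Q[:,2],[5,50,95]))
"
```

```text
t 16.15 pos [0.4315 0.2871 0.0723] yaw 172.93 tilt 0.01 turn 0.03 tool mm [-93.7   1.    0.3] F [ 0.1  0.6 -1.9] w 0.0231 107.92834639549255 q [-0.72  0.42  0.06  2.05 -0.04  0.67  0.82]
801 [-0.12613543 -0.30168859] [0.12414298 0.11449279] [0.00773807 0.02082025 0.02808101]
```

View pics/c6.png

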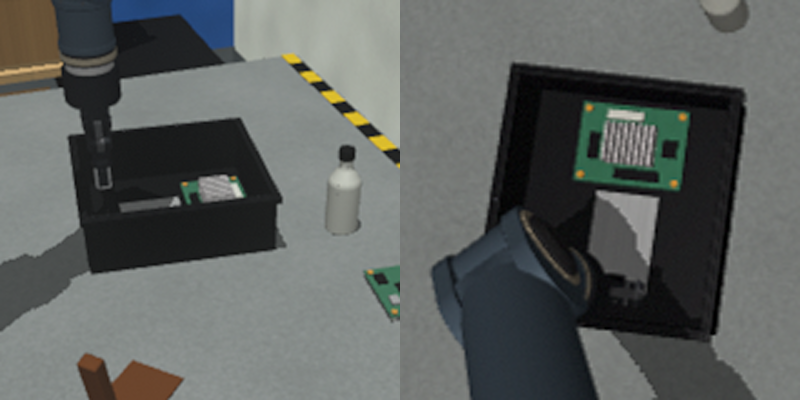

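The board sits flat on the tote floor (top crop (630,150)), and the blade is fully withdrawn with a gap at (625,195). I'll raise the lifter and bring it back to the bench.

Request:
send_rows:
  deltas: [0, 0, -0.01, 0, 0, 0, 0, -0.02, 0, 0, 0, 0, -0.02, 0, 0, 0, 0, -0.02, 0, 0, 0, 0, -0.02, 0, 0, 0, 0, -0.02, 0, 0, 0, 0, -0.02, 0, 0, 0, 0, 0, 0, 0]

```text
time_s: 17.05
position: [0.434, 0.2879, 0.2056]
tool_rot: [0.196, 3.13, 0.007]
contact_force: [1.0, 1.4, -1.7]
width: 0.0231
grip_force: 108.1
```

```bash
python3 -c "
from h import *
go(.51,-.04,.0633,172.9)"
```

```text
t 17.05 pos [0.434  0.2879 0.2056] yaw 172.84 tilt 0.41 turn -0.06 tool mm [-115.9 -316.   142.3] F [ 1.   1.4 -1.7] w 0.0231 108.0751383304596 q [-0.73  0.24  0.08  1.94 -0.02  0.96  0.8 ]
```

Request:
send_rows:
  deltas: [-0.005, -0.012, 0, 0, 0, -0.011, -0.03, 0, 0, 0, -0.011, -0.03, 0, 0, 0, -0.011, -0.03, 0, 0, 0, -0.011, -0.03, 0, 0, 0, -0.011, -0.03, 0, 0, 0, -0.011, -0.03, 0, 0, 0, -0.011, -0.03, 0, 0, 0, -0.011, -0.03, 0, 0, 0, -0.011, -0.03, 0, 0, 0, -0.011, -0.03, 0, 0, 0, 0, 0, 0, 0, 0]

```text
time_s: 18.25
position: [0.5067, -0.0436, 0.2011]
tool_rot: [-0.209, -3.133, 0.005]
contact_force: [-0.3, 0.7, -1.8]
width: 0.0225
grip_force: 108.1
```

Request:
send_rows:
  deltas: [0, 0, 0.02, 0, 0, 0, 0, 0.02, 0, 0, 0, 0, 0.02, 0, 0, 0, 0, 0.02, 0, 0, 0, 0, 0.02, 0, 0, 0, 0, 0.02, 0, 0, 0, 0, 0.01, 0, 0, 0, 0, 0, 0, 0]

```text
time_s: 19.05
position: [0.5056, -0.0371, 0.0705]
tool_rot: [-0.195, -3.131, 0.001]
contact_force: [0.4, -0.9, -1.1]
width: 0.0228
grip_force: 108.3
```

```bash
python3 -c "
from h import *
go(.51,-.04,.0633,172.9)"
```

```text
t 19.05 pos [ 0.5056 -0.0371  0.0705] yaw 172.88 tilt 0.27 turn -0.02 tool mm [-4.7 -2.3  7.2] F [ 0.4 -0.9 -1.1] w 0.0228 108.26142311096191 q [-0.21  0.42  0.25  2.08 -0.16  0.66  1.59]
```

Request:
send_rows:
  deltas: [0, 0, 0.004, 0, 0, 0, 0, 0.003, 0, 0, 0, 0, 0.001, 0, 0, 0, 0, 0, 0, 0, 0, 0, 0, 0, 0]

```text
time_s: 19.55
position: [0.5078, -0.0369, 0.0646]
tool_rot: [0.195, 3.135, 0.0]
contact_force: [0.1, -0.4, -1.4]
width: 0.0226
grip_force: 108.3
```

Request:
send_rows:
  deltas: [0, 0, 0.0015, 0, 0, 0, 0, 0.001, 0, 0, 0, 0, 0, 0, 0]

```text
time_s: 19.85
position: [0.5076, -0.0369, 0.0623]
tool_rot: [0.195, 3.135, 0.001]
contact_force: [-2.0, -0.1, 4.4]
width: 0.0223
grip_force: 108.8
```

The blade is on the bench, so I'll release it slowly and retreat upward.

Request:
send_rows:
  deltas: [0, 0, 0, 0, 0.03, 0, 0, 0, 0, 0.045, 0, 0, 0, 0, 0.065, 0, 0, 0, 0, 0.085, 0, 0, 0, 0, 0.085, 0, 0, 0, 0, 0.085, 0, 0, 0, 0, 0.085, 0, 0, -0.01, 0, 0.085, 0, 0, -0.02, 0, 0.085, 0, 0, -0.03, 0, 0.085, 0, 0, -0.03, 0, 0.085, 0, 0, -0.03, 0, 0.085]

```text
time_s: 21.05
position: [0.5074, -0.0371, 0.1837]
tool_rot: [0.195, 3.135, 0.0]
contact_force: [-0.4, 0.5, -0.2]
width: 0.0849
grip_force: 0.0
```

Request:
send_rows:
  deltas: [0, 0, -0.03, 0, 0.085, 0.02, 0, -0.02, 0, 0.085, 0.02, 0, 0, 0, 0.085, 0, 0, 0, 0, 0.085, 0, 0, 0, 0, 0.085, 0, 0, 0, 0, 0.085]

```text
time_s: 21.65
position: [0.4684, -0.0321, 0.2318]
tool_rot: [0.195, 3.135, -0.0]
contact_force: [-0.4, 0.2, -0.1]
width: 0.085
grip_force: 0.0
```

```bash
python3 -c "
from h import *
go(.51,-.04,.2,172.9)
q,d=shot('side','s7')
cv2.imwrite('pics/c7.png',cv2.resize(q[60:300,180:500,::-1],(800,600),interpolation=cv2.INTER_CUBIC))
P=cloud(d)
Q=P[200:250,260:360].reshape(-1,3);Q=Q[(abs(Q[:,0]-.575)<.03)&(abs(Q[:,1]+.045)<.025)&(Q[:,2]<.03)]
A=np.c_[Q[:,:2]-Q[:,:2].mean(0),np.ones(len(Q))];print(len(Q),np.linalg.lstsq(A,Q[:,2],rcond=None)[0])
"
```

```text
t 21.65 pos [ 0.4684 -0.0321  0.2318] yaw 172.88 tilt 0.02 turn -0.02 tool mm [-42.2  -2.7  31.8] F [-0.4  0.2 -0.1] w 0.085 0.0 q [-0.29  0.13  0.29  2.02 -0.04  1.    1.47]
397 [-0.01022119  0.00180338  0.00201792]
```

View pics/c7.png

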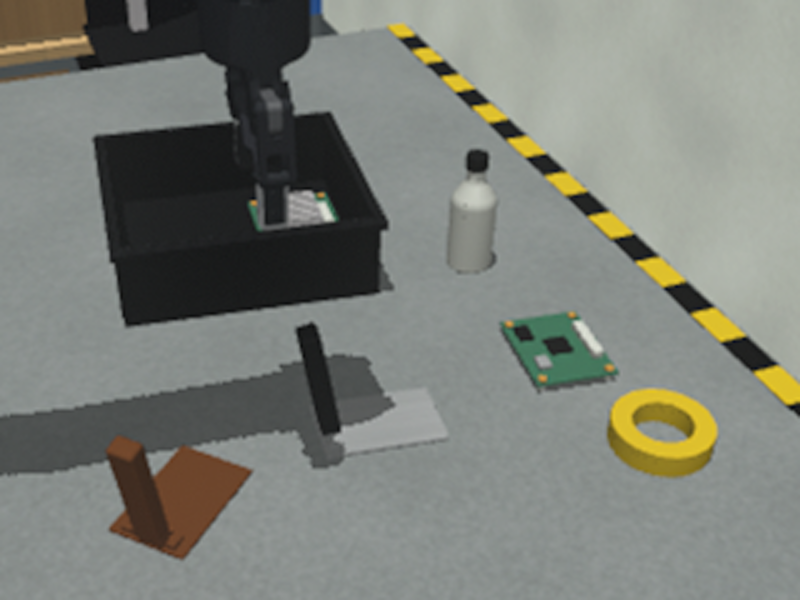

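The lifter stands flat at (390,420), its top face 2 mm above the bench. The board is in the tote at (295,210), the bystanders are untouched and the gripper is clear.

```bash
python3 -c "
from rig import *
print(hand_in())"
```

```text
the job is handed in; nothing more can be done
None
```

The job is handed in: the rejected board lies flat in the tote, the steel lifter stands released on its blade on the bench well clear of the tote, and the other board, bottle and tape were not disturbed. The tool can't tilt, so I set the board down on the tote floor and slid the blade out instead of tipping it off. `hand_in()` gave no verdict.

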